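# Hold a corner brace home in a cabinet lying on its back

## Robot

A 7-joint arm with a two-finger parallel gripper is mounted at the origin on a cart in front of the work surface, level with it; the furniture and walls round the work are solid. World frame = base frame: x ahead of the robot, y to its left, z up, the work surface at z = 0. Lengths are in m, angles in rad, forces in N, time in s.
With the tool pointing down it reaches from about 0.4 to 0.875 m from the base axis. Payload 6.5 kg.
Tool frame: the origin (TCP) lies at the very end of the fingers, on their centre line; the grasp point (between the pads) lies 19 mm behind it; z points along the fingers, y is the line along which they close (so a half turn about z gives the same grasp; the last joint's range is limited). The gripper opens to 85 mm and grips with 20 to 120 N. Pads are 22 mm wide; open, the fingers measure 114 mm over their backs; the gripper's body (76 mm by 85 mm) begins 54 mm behind the grasp point. The pads swing forward as they close: fully open they stand 13 mm farther back than shut.
Start: joints at [-1.342, 0.536, -0.004, 1.538, 0.003, 1.067, -0.071], TCP at [0.189, 0.622, 0.231] pointing down, gripper open.
Joint ranges: [-2.7, 2.7], [-0.37, 2.16], [-1.27, 1.26], [0.24, 2.4], [-1.31, 4.45], [0.19, 1.91], [-2.76, 2.76]. Speed limits (rad/s): [2.39, 2.39, 3.14, 3.14, 3.14, 3.14, 3.14].

## Interface

Orientations are given as a rotation vector (axis times angle).
In Python, from bench import ctrl, imaging gives the robot as it stands.
- The arm moves only by the tool play_rows, never from a script. Its arguments are lists of equal length, an entry for each row: "fingers": the opening, from -1 (shut) to 1 (fully open); "linear": the shift along the tool's x, y, z in units of 25 mm (1.0 is 25 mm), a list of three; "turn": the turn about the tool's z in units of 6 degrees (1.0 is 6 degrees). A call has 1 to 20 rows; each row is the pose to reach, as a shift and turn from the pose commanded when the call began, along the tool's axes at that moment; what a row does not reach only later rows make up. A row lasts 1/12 s, in which the tool goes at most 41.7 mm and 7.16 degrees, less where a joint would pass 70% of its speed; a pose out of reach is approached as far as the arm can. A call with a gripper value outside its range is refused whole. The fingers move at their own pace and stop on an object; "squeeze" is the grip in N (left out, the last holds). Time passes only in rows, so rows that repeat a pose let the fingers close. It gives the time, the measured TCP pose, the force, the opening and the grip force at its end, in the units of the state.
- ctrl.get_state(): the state, without advancing time (a new reading comes with each control period).
- imaging.capture(name): name is "scene" or "top" or "wrist"; returns a dict with "frame" (384x512x3 uint8, red, green, blue), "fx", "fy", "cx", "cy" (pixels), "k1" (the pictures are not rectified: a ray, as slopes to the right and down, at radius r is drawn at 1 + k1 r^2 times it, then the intrinsics apply), "T" (4x4, takes a point from camera to world coordinates). Camera axes: x right, y down, z forward; pixel columns grow to the right and rows downward; lengths in m; the calibration is good to about 2 mm. A picture is of the moment at which its call begins. There is no depth.
- ctrl.finish_job(): hands the job in; it is judged then, once.
The state is a dict: "time": time; "q": joint angles; "joint_vel": joint speeds; "tau": joint torques, N m; "tool_pos": TCP position; "ee_rot": TCP orientation; "contact_force": force on the tool from outside, world axes, zero at the start; "ft_torque": the same for the moment, N m; "gripper_width": finger opening in m; "grip_force": force on a finger pad.
Only numpy, scipy, OpenCV 4.12 (cv2) and the standard library are available. Lean on these libraries where they do the work, as an engineer would, in place of code of your own. Each camera call takes 0.05 s, during which the arm holds its last target. There are 200 camera calls.

## Task

The wall cabinet lies on its back: first swing its green door wide open by the brass handle and leave it standing open. Then take the loose blue metal corner brace by its diagonal web and set it down on the back panel in the empty near right corner, one flange flat against the right wall and the other against the near wall, like the brace fitted opposite. Press it firmly, not harshly, against both walls at once and finish still gripping and pressing it there for me to screw, with the screwdriver, tape, timer and stapler left where they are.

Things in the scene. Friction and masses are not known exactly. Their poses are not given: they have to be found in the camera images.
- cabinet: Pale wooden cabinet on its back, fixed on the counter, 200 x 294 mm, 62 mm high, open under its door. Origin: centre of its underside, on the counter; x from right to left (hinge) wall, y to near wall (towards the robot). Walls 12 mm thick, tops 62 mm above the counter; inside 176 (x) by 270 mm (y), on an 8 mm back panel. A like brace, 50 mm high, is screwed in the far left corner.
- right_wall: The cabinet's right wall (first fence): its inner face is the plane x = -88 mm of the cabinet. Origin at the middle of the wall's lower edge, on the back panel's height; axes as the cabinet's.
- near_wall: The cabinet's near wall (second fence), towards the robot: its inner face is the plane y = +135 mm of the cabinet. Origin at the middle of the wall's lower edge, on the back panel's height; axes as the cabinet's.
- corner (a point): The empty inner corner where the right wall's and near wall's inner faces meet the back panel: cabinet (-88, +135, 8) mm. Axes as the cabinet's.
- door (a joint): Angle of the green door (200 x 294 x 12 mm, lying on the cabinet like a lid): 0 closed, grows as it opens upward and to the left, 1.57 upright, stop at 1.75. It starts closed or a little ajar. A stiff hinge: it stays where it is left and takes about 5 N at the handle.
- door_hinge (a point): Middle of the door's hinge line, along the cabinet's y axis at the left wall, cabinet (100, 0, 63) mm; axes as the cabinet's.
- door_handle (a point): Middle of the brass bar handle near the door's free edge: round bar 10 mm thick, 100 mm long, parallel to the hinge line, posts at its ends, axis 35 mm off the door's outer face. Door closed: 175 mm from the hinge line to the right, 47 mm above it (110 mm above the counter). It swings with the door; the round bar can turn between the fingers.
- brace: Loose blue metal brace, 0.13-0.25 kg: two upright flanges 75 x 40 x 5 mm at a right angle, joined by a diagonal upright web 8 mm thick, 50 high, 110 long: grip there. Origin: middle of the web's lower edge. Flange A's outer face: x = -42 mm, B's: y = +42 mm, each from 30 to 105 mm from the apex. The web's faces look along (-1, +1), to the apex, and (+1, -1). Seated, its axes match the cabinet's.
- brace_apex (a point): Where the two outer flange planes meet, at the lower edge: brace (-42, +42, 0) mm (an empty point, the flanges begin 30 mm from it). Seated, it lies on the empty corner. Axes as the brace's.
- screwdriver: Screwdriver, 180 mm long, lying on the counter; origin near its middle. Leave alone.
- tape: Roll of pale tape, 94 mm across, 25 mm high, lying flat; origin at the centre of its underside. Leave alone.
- timer: Round cream kitchen timer with a black knob, 69 mm across, 48 mm high; origin at the centre of its underside. Leave alone.
- stapler: Red and black stapler, 36 x 150 x 47 mm; origin at the centre of its underside. Leave alone.

How it is judged:
On the way, in this order (a step that is already met when the one before it is completed fails the run):
1. the door is swung wide open (past 1.3 rad) (value of joint door above 1.3 rad), for 0.2 s.
2. the brace is lifted in the fingers, its lower edge 30 mm or more above the counter (height (world z) of brace above 0.03 m and contact force between the fingers and brace above 1 N), for 0.2 s.
At the end, for the whole second after the job is handed in: Door open past 1.3 rad; the fingers hold the brace and press it with over 2 N on the right wall and over 2 N on the near wall at once; apex within 5 mm of the empty corner, lower edge within 6 mm of the back panel, square and upright within 0.06 rad, still (value of joint door above 1.3 rad and contact force between brace and right_wall above 2 N and contact force between brace and near_wall above 2 N and contact force between the fingers and brace above 2 N and horizontal distance between brace_apex and corner below 0.005 m and z of brace_apex in the frame of corner below 0.006 m and angle between the x axis of brace and the x axis of cabinet, either way round below 0.06 rad and angle between brace's own z axis and vertical below 0.06 rad and linear speed of brace below 0.01 m/s); the arm keeps its last pose, push and grip.
It fails at once if the screwdriver, tape roll, timer or stapler is moved more than 30 mm (distance of any of screwdriver, tape, timer, stapler from where it was at the start of the episode above 0.03 m).
It fails at once if the brace is pressed harshly (over 45 N) on a wall (contact force between brace and near_wall above 45 N or contact force between brace and right_wall above 45 N).
It also fails if it takes over 64 s, if anything falls off the work surface, if the arm or the gripper's body presses on something with over 40 N, if the wrist force passes 120 N, or if a joint passes its speed limit or range.

## Working session

There is one attempt and no reset: what is moved stays moved. The work goes in short steps, Python scripts to look and compute and a tool call to move; the robot and the scene stay as the last step left them, time stands still between calls to the robot, and variables do not carry over. Pictures are saved under pics/ and viewed, at most 10 in all, crops included, and the job is handed in when it is done.

Besides the shell and the picture viewer there is one more tool, called after "Emit:" by a JSON object that holds its "name" and its "arguments". play_rows: Moves the arm, as the interface text tells. Its arguments: {"type":"object","properties":{"fingers":{"type":"array","items":{"type":"number"}},"linear":{"type":"array","items":{"type":"array","items":{"type":"number"}}},"turn":{"type":"array","items":{"type":"number"}},"squeeze":{"type":"number"}},"required":["fingers","linear","turn"]}

```bash
mkdir -p pics; ls; cat > h.py <<'E'
import numpy as np, cv2, json
from scipy.spatial.transform import Rotation as R
def snap(n,f):
    from bench import imaging
    d=imaging.capture(n); cv2.imwrite(f'pics/{f}.png',d['frame'][:,:,::-1])
    np.savez(f'pics/{f}.npz',**{k:np.array(v) for k,v in d.items() if k!='frame'}); return d
def ray(f,u,v):
    d=np.load(f'pics/{f}.npz'); x=np.array([(u-d['cx'])/d['fx'],(v-d['cy'])/d['fy']]); y=x.copy()
    for _ in range(30): y=x/(1+d['k1']*(y@y))
    T=d['T']; r=T[:3,:3]@np.array([y[0],y[1],1]); return T[:3,3],r
def atz(f,u,v,z):
    o,r=ray(f,u,v); return o+r*(z-o[2])/r[2]
def tri(obs):
    A=np.zeros((3,3));b=np.zeros(3);L=[]
    for f,u,v in obs:
        o,r=ray(f,u,v); r=r/np.linalg.norm(r);P=np.eye(3)-np.outer(r,r);A+=P;b+=P@o;L.append((P,o))
    p=np.linalg.solve(A,b); return p,[float(np.linalg.norm(P@(p-o))) for P,o in L]
def proj(f,p):
    d=np.load(f'pics/{f}.npz');c=d['T'][:3,:3].T@(np.array(p)-d['T'][:3,3]);s=c[:2]/c[2];s=s*(1+d['k1']*(s@s))
    return s*[d['fx'],d['fy']]+[d['cx'],d['cy']]
def totool(dw,rv): return R.from_rotvec(rv).inv().apply(dw)/0.025
E
python3 - <<'E'
from h import *
from bench import ctrl
s=ctrl.get_state(); print(s)
for n in ['scene','top','wrist']:
    d=snap(n,n+'0'); print(n,d['fx'],d['cx'],d['k1'],d['T'].round(3).tolist())
a=[cv2.imread(f'pics/{n}0.png') for n in ['scene','top']]
for n,i in zip(['scene','top'],a): cv2.imwrite(f'pics/{n}0b.png',cv2.resize(i,(800,600),interpolation=cv2.INTER_CUBIC))
E
```

```text
pics
{'time': 0.0, 'q': array([-1.34220525,  0.53720613, -0.00444488,  1.53886689,  0.00258567,
        1.06729932, -0.07124415]), 'joint_vel': array([-9.64262083e-04, -4.13166013e-05, -6.40412338e-04,  5.37137909e-05,
       -1.17382618e-03, -7.20152939e-04, -9.41754908e-04]), 'tau': array([-1.65409560e-04, -5.83411932e+01,  1.04864717e+00, -2.59110028e+01,
        1.23986421e-02,  9.60059959e-03,  2.56649417e-05]), 'tool_pos': array([0.18867658, 0.6213502 , 0.23038957]), 'ee_rot': array([-4.61319375e-01, -3.10738764e+00,  2.77681434e-03]), 'contact_force': array([0.78812348, 0.43908569, 0.31655286]), 'ft_torque': array([ 0.02967053, -0.03597914, -0.00136616]), 'grip_force': 0.0, 'gripper_width': 0.08544994254542113}
scene 493.29553068437957 259.4865285495967 0.03172597309963143 [[-0.612, -0.447, 0.653, -0.573], [-0.791, 0.365, -0.491, 0.775], [-0.018, -0.817, -0.577, 1.099], [0.0, 0.0, 0.0, 1.0]]
top 398.54961517286296 252.73337107967728 -0.09291465149093989 [[-0.019, -0.999, 0.05, 0.488], [-1.0, 0.02, 0.014, -0.058], [-0.015, -0.05, -0.999, 1.55], [0.0, 0.0, 0.0, 1.0]]
wrist 271.18287323553153 252.66145135916895 0.005858782135945296 [[0.291, 0.914, 0.284, 0.116], [0.957, -0.277, -0.087, 0.643], [-0.0, 0.297, -0.955, 0.372], [0.0, 0.0, 0.0, 1.0]]
```

View pics/scene0b.png

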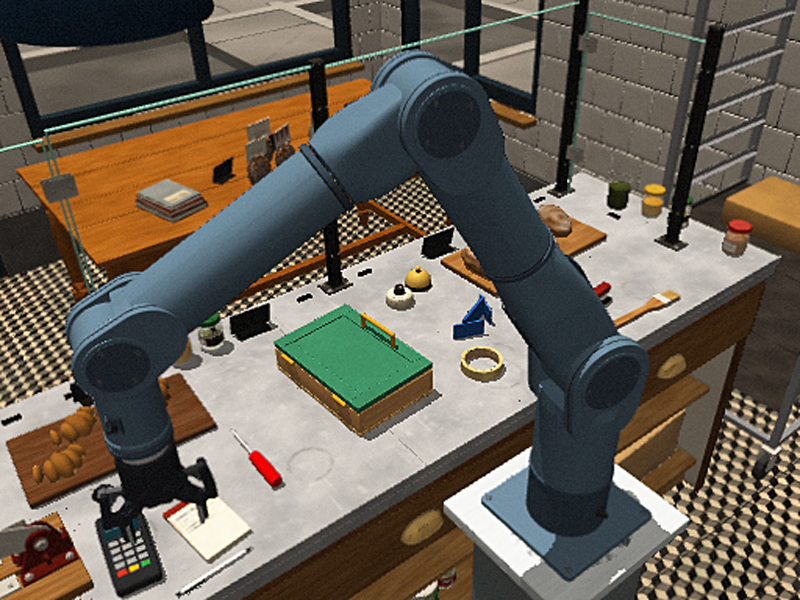

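View pics/top0b.png

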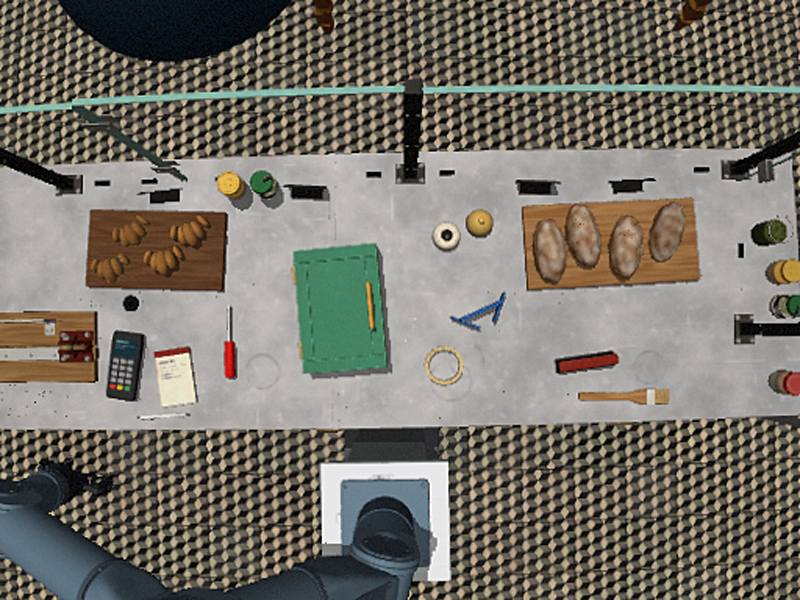

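The scene and top pictures show the cabinet with its green closed door (top view 295-385, 245-375), with the handle at (370,305). The brace is at (480,315), the tape at (444,366), the timer at (446,236), the screwdriver at (230,345) and the stapler at (587,362). I'll enlarge crops of both views to measure from.

```bash
python3 - <<'E'
import cv2
def crop(n,x0,y0,x1,y1,s,o):
    i=cv2.imread(f'pics/{n}.png')[y0:y1,x0:x1]; i=cv2.resize(i,None,fx=s,fy=s,interpolation=cv2.INTER_CUBIC)
    for x in range((x0+9)//10*10,x1,10):
        cv2.line(i,((x-x0)*s,0),((x-x0)*s,6),(0,0,255),1)
        if x%20==0: cv2.putText(i,str(x),((x-x0)*s-10,18),0,.38,(0,0,255),1)
    for y in range((y0+9)//10*10,y1,10):
        cv2.line(i,(0,(y-y0)*s),(6,(y-y0)*s),(0,0,255),1); cv2.putText(i,str(y),(8,(y-y0)*s+4),0,.38,(0,0,255),1)
    cv2.imwrite(f'pics/{o}.png',i)
crop('top0',180,145,335,250,5,'topc'); crop('scene0',170,165,330,282,5,'scenec')
E
```

```text
(no output)
```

View pics/topc.png

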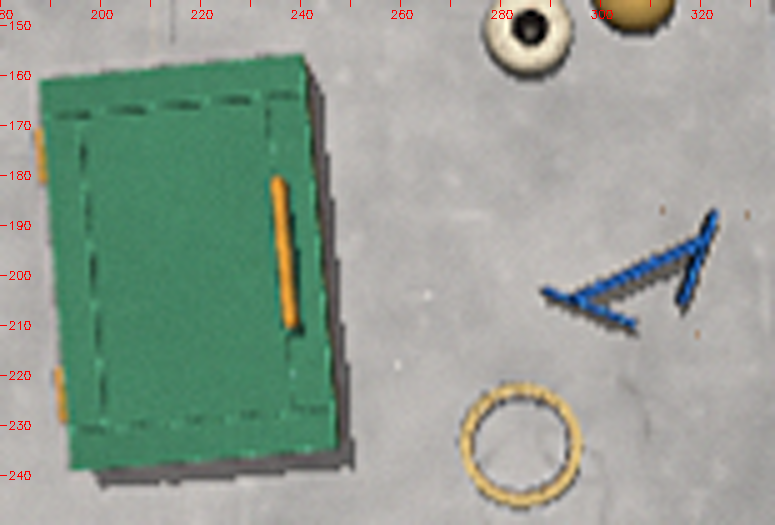

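View pics/scenec.png

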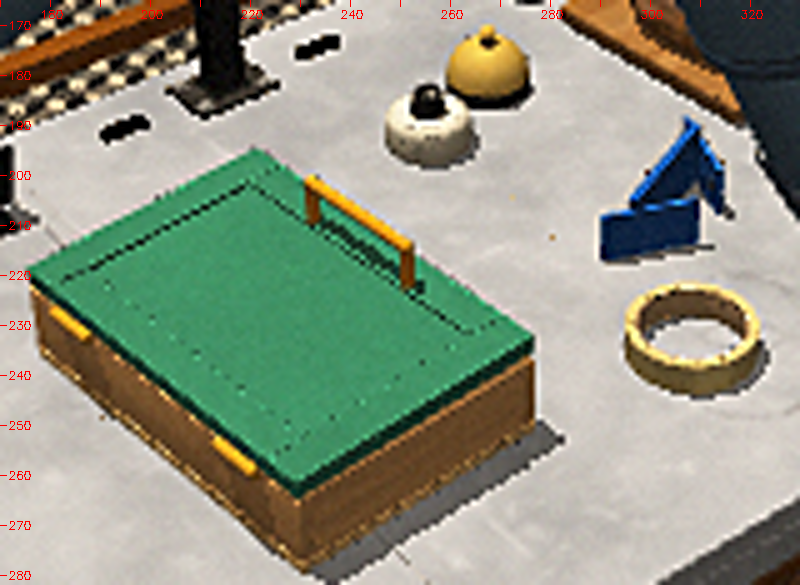

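The crops show the door's top corners in the top view at (187.6,161.4), (240.4,156), (247.6,235) and (194.4,239). The handle bar runs (235.4,180.6)-(238.4,210.6). The brace flange ends are at (288.6,203), (307.4,210), (322.8,187.4) and (316.4,206.6), with the apex toward the near right. Next I'll fit the poses.

```bash
cat > fit.py <<'E'
from h import *
from scipy.optimize import least_squares
def door(th,x,y,z): # closed-cabinet coords -> swung
    dx,dz=x-100,z-63; c,s=np.cos(th),np.sin(th)
    return [100+dx*c+dz*s, y, 63-dx*s+dz*c]
def w(p,q): c,s=np.cos(p[2]),np.sin(p[2]); q=np.array(q)/1000; return [p[0]+c*q[0]-s*q[1],p[1]+s*q[0]+c*q[1],q[2]]
D=[('top0',187.6,161.4,100,-147,75),('top0',240.4,156,-100,-147,75),('top0',247.6,235,-100,147,75),('top0',194.4,239,100,147,75),
('scene0',221.6,194.6,-100,-147,75),('scene0',176,220,100,-147,75),('scene0',229.4,262.4,100,147,75),('scene0',276.6,232.6,-100,147,75),
('top0',235.4,180.6,-75,-50,115),('top0',238.4,210.6,-75,50,115),('scene0',231.6,201,-75,-50,114),('scene0',252.4,214.2,-75,50,114)]
C=[('scene0',230.6,279,100,147,0),('scene0',178,235,100,-147,0),('scene0',276.6,251,-100,147,0)]
def f(p): return np.concatenate([proj(n,w(p,door(p[3],*q)))-[u,v] for n,u,v,*q in D]+[proj(n,w(p,q))-[u,v] for n,u,v,*q in C])
r=least_squares(f,[.5,.05,1.6,0.02]); print('cab',r.x.round(4),'rms px',np.sqrt(np.mean(r.fun**2)).round(2)); print(r.fun.reshape(-1,2).round(1).tolist())
p=r.x
print('handle z tri', [tri([('top0',a,b),('scene0',c,d)]) for a,b,c,d in [(235.4,180.6,231.6,201),(238.4,210.6,252.4,214.2)]])
hd=w(p,door(p[3],-75,0,110));print('handle',np.round(hd,4),'hinge',np.round(w(p,[100,0,63]),4),'corner',np.round(w(p,[-88,135,8]),4))
B=[('scene0',290,208,63,40,40),('scene0',309.6,205,-12,41,40),('scene0',290.4,217,63,42,0),('scene0',309.6,214.4,-12,42,0),
('top0',288.6,203,63,39.5,40),('top0',307.4,210,-12,39.5,40),('top0',322.8,187.4,-39.5,-63,40),('top0',316.4,206.6,-39.5,12,40)]
g=lambda p:np.concatenate([proj(n,w(p,q))-[u,v] for n,u,v,*q in B])
r=least_squares(g,[.5,-.2,1.2]);print('brace',r.x.round(4),np.sqrt(np.mean(r.fun**2)).round(2));print(r.fun.reshape(-1,2).round(1).tolist())
print('brace tri z (40,40,0,)',[tri(o)[0].round(4).tolist() for o in [[('top0',288.6,203),('scene0',290,208)],[('top0',307.4,210),('scene0',309.6,205)]]])
print('web dir deg',np.degrees(r.x[2])+45,'cab yaw',np.degrees(p[2]))
E
python3 fit.py
```

```text
cab [0.5279 0.0925 1.6409 0.0136] rms px 0.62
[[0.2, -0.4], [0.6, 0.0], [0.4, 0.1], [-0.1, 0.8], [-0.3, 0.5], [-1.0, -1.2], [-0.2, -0.3], [0.5, 0.3], [0.4, 1.3], [-0.2, -1.1], [0.6, -0.4], [-1.1, -0.7], [-0.0, 0.9], [-0.4, 0.8], [0.5, -0.2]]
handle z tri [(array([0.58732137, 0.02277083, 0.11274424]), [0.0010046587365881842, 0.0010046587365882475]), (array([0.47909488, 0.01411833, 0.11538908]), [0.00048449287590484735, 0.00048449287590488036])]
handle [0.5331 0.0184 0.1124] hinge [0.5209 0.1923 0.063 ] corner [ 0.3994 -0.0047  0.008 ]
brace [ 0.5159 -0.2451  1.1871] 0.33
[[0.1, 0.2], [0.2, -0.3], [-0.3, 0.3], [-0.2, -0.7], [-0.1, 0.3], [-0.4, 0.4], [0.5, 0.2], [-0.0, -0.5]]
brace tri z (40,40,0,) [[0.5039, -0.1724, 0.0396], [0.4762, -0.2431, 0.0361]]
web dir deg 113.01468658274389 cab yaw 94.01647805262608
```

```bash
cat > mv.py <<'E'
from h import *
from bench import ctrl
def plan(targets, yaw=None, show=True):
    """world targets (TCP) -> tool units; yaw: wanted world heading of tool y (deg, mod 180)"""
    s=ctrl.get_state(); rv=s['ee_rot']; M=R.from_rotvec(rv).as_matrix()
    h=np.degrees(np.arctan2(M[1,1],M[0,1])); print('pos',s['tool_pos'].round(4),'yhead',h.round(2),'tilt',M[:,2].round(4),'q7',round(s['q'][6],3),'F',s['contact_force'].round(1),'w',round(s['gripper_width'],4))
    if yaw is not None: d=(yaw-h+90)%180-90; print('turn units (tool z down => negative of world)',round(-d/6,2))
    for t in targets: print(totool(np.array(t)-s['tool_pos'],rv).round(2).tolist())
E
python3 - <<'E'
from mv import *
plan([[.533,.018,.231],[.533,.018,.17],[.533,.018,.093]],94)
E
```

```text
pos [0.1887 0.6215 0.2306] yhead 73.11 tilt [-3.0e-04 -1.3e-03 -1.0e+00] q7 -0.071 F [0.4 0.2 0.1] w 0.0854
turn units (tool z down => negative of world) -3.48
[-20.19, -19.1, 0.01]
[-20.19, -19.1, 2.45]
[-20.19, -19.09, 5.53]
```

Emit:
{"name": "play_rows", "arguments": {"fingers": [0,0,0,0,0,0,0,0,0,0,0,0,0,0,0,0,0,0,0,0], "linear": [[-1.1,-1.0,0],[-2.2,-2.1,0],[-3.3,-3.1,0],[-4.4,-4.2,0],[-5.5,-5.2,0],[-6.6,-6.2,0],[-7.7,-7.3,0],[-8.8,-8.3,0],[-9.9,-9.4,0],[-11,-10.4,0],[-12.1,-11.4,0],[-13.2,-12.5,0],[-14.3,-13.5,0],[-15.4,-14.6,0],[-16.5,-15.6,0],[-17.6,-16.6,0],[-18.7,-17.7,0],[-20.2,-19.1,0],[-20.2,-19.1,0],[-20.2,-19.1,0]], "turn": [-0.2,-0.4,-0.6,-0.8,-1,-1.2,-1.4,-1.6,-1.8,-2,-2.2,-2.4,-2.6,-2.8,-3,-3.2,-3.4,-3.5,-3.5,-3.5], "squeeze": 30}}

```text
time: 1.82
tool_pos: [0.5345, 0.0141, 0.2312]
ee_rot: [-0.102, 3.139, -0.003]
contact_force: [0.1, 1.0, -0.3]
gripper_width: 0.0426
grip_force: 0.0
```

```bash
python3 - <<'E'
from mv import *
plan([[.533,.018,.231],[.533,.018,.17],[.533,.018,.093]],94)
d=snap('wrist','wrist1'); print(proj('wrist1',[.533,.018,.112]), [proj('wrist1',p).round(0).tolist() for p in ([.5830,.022,.112],[.4832,.0149,.112])])
import cv2; cv2.imwrite('pics/wrist1b.png',cv2.resize(d['frame'][:,:,::-1],(768,576)))
E
```

```text
pos [0.5345 0.0141 0.2312] yhead 93.73 tilt [ 7.0e-04 -1.9e-03 -1.0e+00] q7 1.608 F [ 0.1  1.  -0.3] w 0.0426
turn units (tool z down => negative of world) -0.05
[0.05, 0.16, 0.01]
[0.05, 0.16, 2.45]
[0.05, 0.17, 5.53]
[256.82268532 184.31241354] [[257.0, 230.0], [257.0, 134.0]]
```

View pics/wrist1b.png

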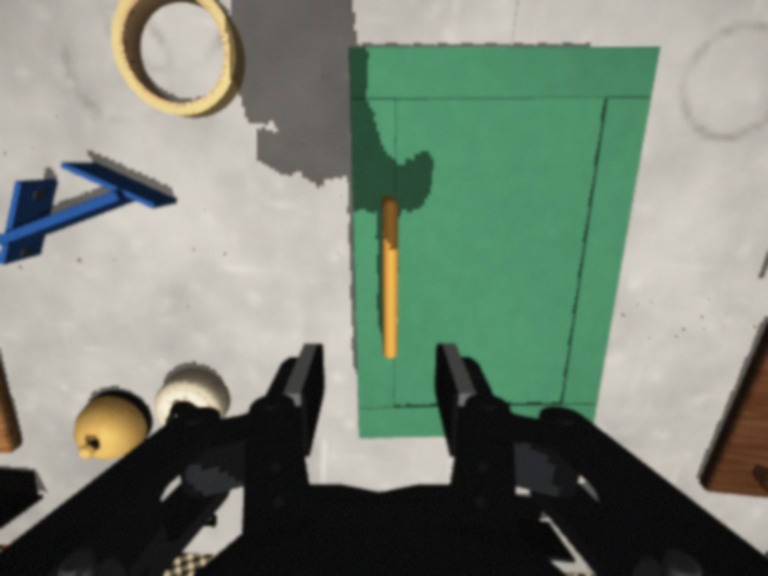

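The wrist view shows the bar between the fingers at (390,198)-(390,357), about 1-2 mm from where I predicted. I'll descend and grip.

Emit:
{"name": "play_rows", "arguments": {"fingers": [0,0,0,0,0,0,0,0,-1,-1,-1,-1,-1,-1], "linear": [[0,0.2,0.8],[0,0.2,1.8],[0,0.2,2.8],[0,0.2,3.7],[0,0.2,4.6],[0,0.2,5.2],[0,0.2,5.5],[0,0.2,5.5],[0,0.2,5.5],[0,0.2,5.5],[0,0.2,5.5],[0,0.2,5.5],[0,0.2,5.5],[0,0.2,5.5]], "turn": [0,0,0,0,0,0,0,0,0,0,0,0,0,0], "squeeze": 30}}

```text
time: 3.03
tool_pos: [0.534, 0.021, 0.095]
ee_rot: [-0.11, 3.137, -0.004]
contact_force: [0.5, -5.7, 0.7]
gripper_width: 0.0085
grip_force: 29.2
```

```bash
python3 - <<'E'
from mv import *
s=ctrl.get_state(); print(s['contact_force'],s['grip_force'])
# arc about the hinge: handle start angle from fitted door angle
p=[0.5279,0.0925,1.6409]; th0=.0136; L=np.hypot(175,47)/1000; a0=np.arctan2(47,175)
ex=np.array([np.cos(p[2]),np.sin(p[2]),0])
f=lambda th: -ex*L*np.cos(a0+th)+np.array([0,0,L*np.sin(a0+th)])
T=[s['tool_pos']+f(th)-f(th0) for th in np.linspace(th0,1.52,19)[1:]]
plan(T)
E
```

```text
[ 0.47823714 -5.65049214  0.7441079 ] 29.249397218227386
pos [0.534 0.021 0.095] yhead 94.0 tilt [ 0.0025 -0.0022 -1.    ] q7 1.646 F [ 0.5 -5.7  0.7] w 0.0085
[-0.0, 0.19, -0.58]
[-0.0, 0.42, -1.14]
[-0.0, 0.71, -1.67]
[-0.0, 1.03, -2.18]
[-0.01, 1.4, -2.67]
[-0.01, 1.8, -3.12]
[-0.01, 2.25, -3.53]
[-0.01, 2.72, -3.91]
[-0.01, 3.23, -4.24]
[-0.01, 3.76, -4.54]
[-0.01, 4.31, -4.78]
[-0.01, 4.89, -4.98]
[-0.01, 5.47, -5.13]
[-0.01, 6.07, -5.23]
[-0.01, 6.68, -5.28]
[-0.01, 7.28, -5.28]
[-0.01, 7.89, -5.23]
[-0.01, 8.48, -5.13]
```

Emit:
{"name": "play_rows", "arguments": {"fingers": [-1,-1,-1,-1,-1,-1,-1,-1,-1,-1,-1,-1,-1,-1,-1,-1,-1,-1,-1,-1], "linear": [[0,0.2,-0.6],[0,0.4,-1.15],[0,0.7,-1.7],[0,1.05,-2.2],[0,1.4,-2.65],[0,1.8,-3.1],[0,2.25,-3.55],[0,2.7,-3.9],[0,3.25,-4.25],[0,3.75,-4.55],[0,4.3,-4.8],[0,4.9,-5.0],[0,5.5,-5.15],[0,6.1,-5.25],[0,6.7,-5.3],[0,7.3,-5.3],[0,7.9,-5.2],[0,8.5,-5.1],[0,8.5,-5.1],[0,8.5,-5.1]], "turn": [0,0,0,0,0,0,0,0,0,0,0,0,0,0,0,0,0,0,0,0]}}

```text
time: 4.7
tool_pos: [0.5188, 0.2373, 0.2231]
ee_rot: [-0.115, 3.136, 0.005]
contact_force: [0.9, 4.0, 6.1]
gripper_width: 0.009
grip_force: 30.9
```

```bash
python3 - <<'E'
from mv import *
plan([]); snap('scene','scene2'); a=cv2.imread('pics/scene2.png')[120:300,150:400]; cv2.imwrite('pics/scene2b.png',cv2.resize(a,None,fx=3,fy=3))
E
```

```text
pos [0.5188 0.2373 0.2231] yhead 94.2 tilt [ 0.0035  0.0034 -1.    ] q7 1.207 F [0.9 4.  6.1] w 0.009
```

View pics/scene2b.png

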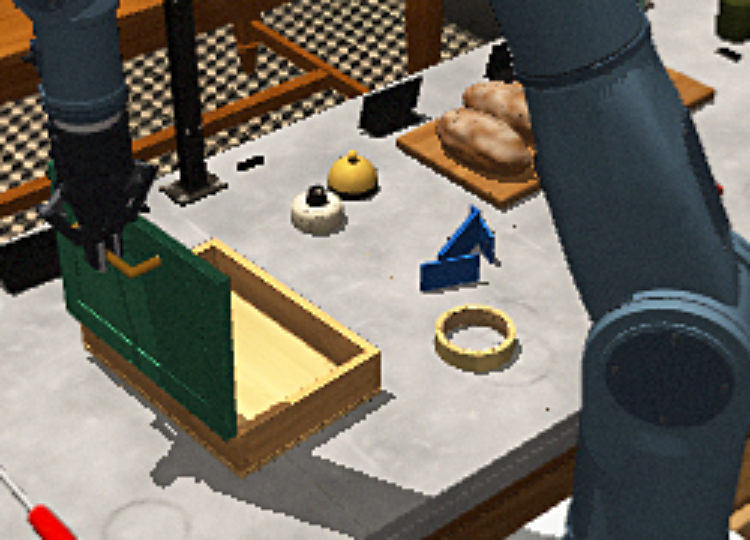

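The door now stands upright at about 1.55 rad with the fingers still on the bar at crop (130,265). I'll release with a small opening, rise, and move over to the brace.

Emit:
{"name": "play_rows", "arguments": {"fingers": [-0.45,-0.45,-0.45,-0.45,-0.45,-0.45,-0.45,-0.45,-0.45,-0.45], "linear": [[0,0,0],[0,0,0],[0,0,0],[0,0,0],[0,0,-0.5],[0,0,-1.2],[0,0,-2],[0,0,-2.8],[0,0,-3.4],[0,0,-3.4]], "turn": [0,0,0,0,0,0,0,0,0,0]}}

```text
time: 5.58
tool_pos: [0.5192, 0.2354, 0.3093]
ee_rot: [-0.111, 3.135, 0.003]
contact_force: [1.0, 0.8, -0.2]
gripper_width: 0.0234
grip_force: 0.0
```

```bash
python3 - <<'E'
from mv import *
plan([[.516,-.245,.31],[.516,-.245,.20],[.516,-.245,.01]],23)
E
```

```text
pos [0.5192 0.2354 0.3093] yhead 94.07 tilt [ 0.0042  0.0022 -1.    ] q7 1.191 F [ 1.   0.8 -0.2] w 0.0234
turn units (tool z down => negative of world) 11.85
[1.49, -19.16, -0.07]
[1.51, -19.17, 4.33]
[1.54, -19.18, 11.93]
```

Emit:
{"name": "play_rows", "arguments": {"fingers": [0,0,0,0,0,0,0,0,0,0,0,0], "linear": [[0,-0.8,0],[0,-1.8,0],[0,-3,0],[0,-4.2,0],[0,-5.4,0],[0,-6.6,0],[0,-7.8,0],[0,-8.6,0],[0,-9.2,0],[0,-9.4,0],[0,-9.4,0],[0,-9.4,0]], "turn": [0,0,0,0,0,0,0,0,0,0,0,0]}}

```text
time: 6.58
tool_pos: [0.5342, 0.0018, 0.3057]
ee_rot: [0.113, -3.138, -0.001]
contact_force: [0.0, 1.0, 0.2]
gripper_width: 0.0426
grip_force: 0.0
```

```bash
python3 - <<'E'
from mv import *
plan([[.516,-.245,.31],[.516,-.245,.13],[.516,-.245,.01]],23)
d=snap('wrist','wrist3'); snap('top','top3'); snap('scene','scene3')
import sys
p=[0.5279,0.0925,1.6409]
c,s=np.cos(p[2]),np.sin(p[2])
W=lambda q:[p[0]+(c*q[0]-s*q[1])/1e3,p[1]+(s*q[0]+c*q[1])/1e3,q[2]/1e3]
for q in [(-88,135,8),(-88,135,62),(-100,147,62),(-88,0,62),(0,135,62),(-88,0,8),(0,135,8)]: print(q,proj('wrist3',W(q)).round(1))
cv2.imwrite('pics/wrist3b.png',cv2.resize(d['frame'][:,:,::-1],(768,576),interpolation=cv2.INTER_CUBIC))
E
```

```text
pos [0.5342 0.0018 0.3057] yhead 94.14 tilt [-1.1e-03  5.0e-04 -1.0e+00] q7 1.635 F [0.  1.  0.2] w 0.0426
turn units (tool z down => negative of world) 11.86
[1.44, -9.79, -0.18]
[1.43, -9.8, 7.02]
[1.43, -9.8, 11.82]
(-88, 135, 8) [254.6  64.4]
(-88, 135, 62) [254.9  58.3]
(-100, 147, 62) [245.6  47.9]
(-88, 0, 62) [254.5 161.5]
(0, 135, 62) [323.1  58.4]
(-88, 0, 8) [254.2 155. ]
(0, 135, 8) [314.   64.6]
```

View pics/wrist3b.png

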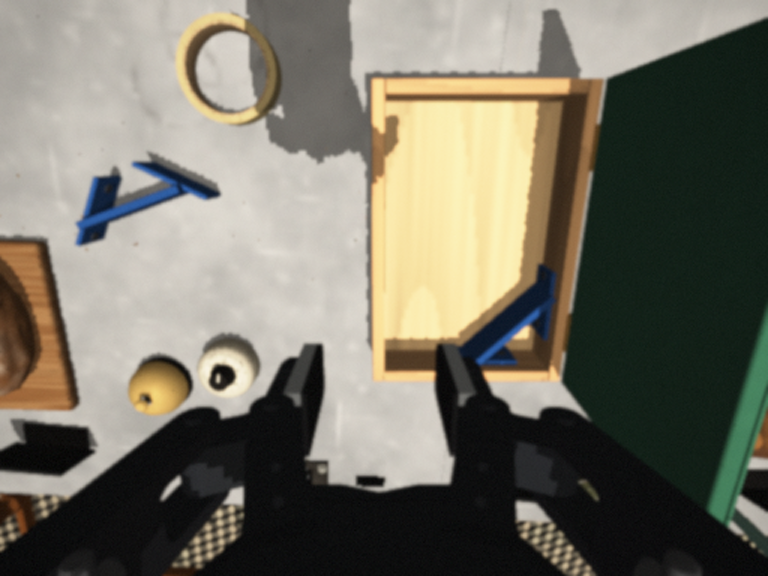

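The wrist view shows the inner near-right corner at about (386,93), roughly 3 px from prediction, with the brace flange ends at (135,163), (218,196), (110,178) and (92,242). I'll enlarge the two areas for a relative fit.

```bash
python3 - <<'E'
import cv2,numpy as np
def crop(n,x0,y0,x1,y1,s):
    i=cv2.imread(f'pics/{n}.png')[y0:y1,x0:x1]; i=cv2.resize(i,None,fx=s,fy=s,interpolation=cv2.INTER_CUBIC)
    for x in range((x0+9)//10*10,x1,10):
        cv2.line(i,((x-x0)*s,0),((x-x0)*s,6),(0,0,255),1); cv2.putText(i,str(x),((x-x0)*s-10,18),0,.38,(0,0,255),1)
    for y in range((y0+9)//10*10,y1,10):
        cv2.line(i,(0,(y-y0)*s),(6,(y-y0)*s),(0,0,255),1); cv2.putText(i,str(y),(8,(y-y0)*s+4),0,.38,(0,0,255),1)
    return i
a=crop('wrist3',40,100,160,170,6); b=crop('wrist3',235,35,415,75,4)
b=cv2.copyMakeBorder(b,0,0,0,0,0); W=max(a.shape[1],b.shape[1])
f=lambda i:cv2.copyMakeBorder(i,0,0,0,W-i.shape[1],0)
cv2.imwrite('pics/w3c.png',np.vstack([f(a),f(b)]))
E
```

```text
(no output)
```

View pics/w3c.png

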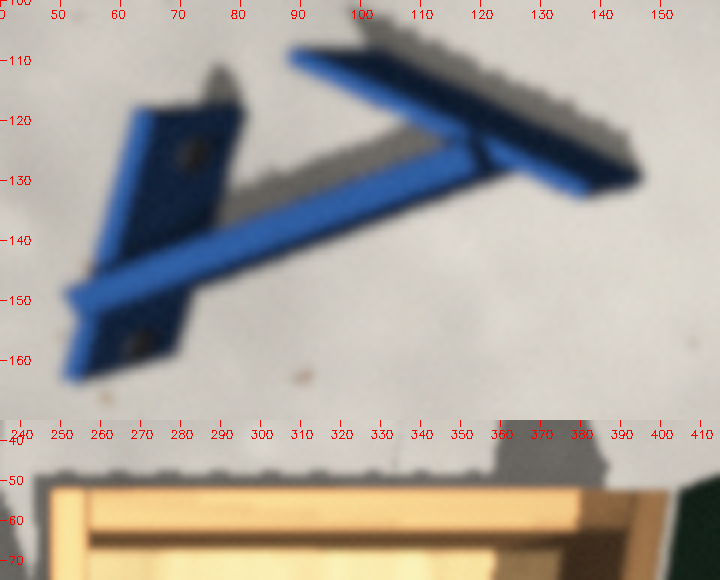

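```bash
cat >> fit.py <<'E'
print('--- wrist fit')
C3=[(247.5,52.5,-100,147,62),(257.5,62.5,-88,135,62),(402,52.5,100,147,62),(391,62.5,88,135,62),(249.3,253.3,-100,-147,62),(257.5,67,-88,135,8)]
B3=[(63.8,118,-39.5,12,40),(52.2,163,-39.5,-63,40),(88.8,110,-12,39.5,40),(136.7,132,63,39.5,40),(53.3,150.2,-38,-38,50),(119.7,125.8,38,38,50)]
for n,S,x0 in [('cab',C3,p[:3]),('brace',B3,r.x)]:
    q=least_squares(lambda p:np.concatenate([proj('wrist3',w(p,l[2:]))-l[:2] for l in S]),x0)
    print(n,q.x.round(4),'delta',(q.x-x0).round(4),q.fun.reshape(-1,2).round(1).tolist())
    k=[-88,135,8] if n=='cab' else [-42,42,0]; print(' point wrist',np.round(w(q.x,k),4),'earlier',np.round(w(x0,k),4))
E
python3 fit.py | sed -n '/---/,$p'
```

```text
--- wrist fit
cab [0.5324 0.0953 1.6421] delta [0.0045 0.0028 0.0012] [[-0.1, -0.4], [-0.8, -0.2], [1.4, -0.5], [1.5, -0.2], [-1.0, 1.4], [-1.4, 0.9]]
 point wrist [ 0.404  -0.0021  0.008 ] earlier [ 0.3994 -0.0047  0.008 ]
brace [ 0.5204 -0.2415  1.19  ] delta [0.0045 0.0036 0.0029] [[0.7, -0.1], [-0.2, 0.8], [-0.3, -1.2], [1.8, 0.2], [-1.0, 0.3], [-1.1, 0.2]]
 point wrist [ 0.4658 -0.2649  0.    ] earlier [ 0.4612 -0.2683  0.    ]
```

Emit:
{"name": "play_rows", "arguments": {"fingers": [0,0,0,0,0,0,0,0,0,0,0,0,0,0,0,0], "linear": [[0.1,-0.6,0],[0.3,-1.6,0],[0.4,-2.6,0],[0.6,-3.6,0],[0.7,-4.6,0],[0.8,-5.6,0.4],[1.0,-6.6,1.2],[1.1,-7.6,2.2],[1.2,-8.6,3.4],[1.3,-9.3,4.6],[1.4,-9.75,5.8],[1.4,-9.75,7],[1.4,-9.75,8],[1.4,-9.75,8.2],[1.4,-9.75,8.2],[1.4,-9.75,8.2]], "turn": [1,2,3,4,5,6,7,8,9,10,11,11.85,11.85,11.85,11.85,11.85]}}

```text
time: 8.07
tool_pos: [0.5181, -0.2445, 0.1023]
ee_rot: [1.731, 2.62, 0.001]
contact_force: [0.7, 0.6, 0.4]
gripper_width: 0.0429
grip_force: 0.0
```

```bash
python3 - <<'E'
from mv import *
plan([[.517,-.244,.05],[.517,-.244,.01]],23)
E
```

```text
pos [ 0.5181 -0.2445  0.1023] yhead 23.09 tilt [ 1.1e-03 -2.0e-04 -1.0e+00] q7 1.134 F [0.7 0.6 0.4] w 0.0429
turn units (tool z down => negative of world) 0.02
[0.04, -0.04, 2.09]
[0.04, -0.04, 3.69]
```

Emit:
{"name": "play_rows", "arguments": {"fingers": [0,0,0,0,0,0,0,-1,-1,-1,-1,-1,-1,-1], "linear": [[0,0,0.8],[0,0,1.7],[0,0,2.5],[0,0,3.2],[0,0,3.6],[0,0,3.7],[0,0,3.7],[0,0,3.7],[0,0,3.7],[0,0,3.7],[0,0,3.7],[0,0,3.7],[0,0,3.7],[0,0,3.7]], "turn": [0,0,0,0,0,0,0,0,0,0,0,0,0,0], "squeeze": 60}}

```text
time: 9.23
tool_pos: [0.5184, -0.2451, 0.0101]
ee_rot: [1.732, 2.618, 0.001]
contact_force: [-0.3, 0.8, 6.0]
gripper_width: 0.0072
grip_force: 59.1
```

```bash
python3 - <<'E'
from mv import *
plan([])
E
```

```text
pos [ 0.5184 -0.2451  0.0101] yhead 23.02 tilt [ 2.4e-03 -5.0e-04 -1.0e+00] q7 1.204 F [-0.3  0.8  6. ] w 0.0072
```

```bash
cat > seat.py <<'E'
from mv import *
yaw=1.6412; c,s=np.cos(yaw),np.sin(yaw); Rz=np.array([[c,-s],[s,c]])
corner=np.array([.4015,-.0035]); web=Rz@np.array([1,1])/2**.5; n=Rz@np.array([-1,1])/2**.5
seat=corner+Rz@np.array([.042,-.042])+web*-.0018
print('seat',seat,'n',n,'ex',Rz[:,0],'ey',Rz[:,1])
E
python3 - <<'E'
from seat import *
pre=seat-n*.016
plan([[.5184,-.2451,.15],[*pre,.15],[*pre,.03],[*seat,.03]],np.degrees(yaw)-45)
E
```

```text
seat [0.44180062 0.04017036] n [-0.65561326 -0.75509685] ex [-0.07034553  0.99752268] ey [-0.99752268 -0.07034553]
pos [ 0.5184 -0.2451  0.0101] yhead 23.02 tilt [ 2.4e-03 -5.0e-04 -1.0e+00] q7 1.204 F [-0.3  0.8  6. ] w 0.0072
turn units (tool z down => negative of world) -4.34
[-0.01, 0.01, -5.59]
[11.97, 2.23, -5.61]
[11.98, 2.22, -0.81]
[11.7, 1.64, -0.81]
```

Emit:
{"name": "play_rows", "arguments": {"fingers": [-1,-1,-1,-1,-1,-1,-1,-1,-1,-1,-1,-1,-1,-1,-1,-1,-1,-1,-1,-1], "linear": [[0,0,-0.5],[0,0,-1.3],[0,0,-2.3],[0,0,-3.3],[0,0,-4.3],[0.3,0.1,-5.2],[1,0.2,-5.6],[2,0.4,-5.6],[3.1,0.6,-5.6],[4.3,0.8,-5.6],[5.5,1.0,-5.6],[6.7,1.2,-5.6],[7.9,1.5,-5.6],[9.1,1.7,-5.6],[10.3,1.9,-5.6],[11.3,2.1,-5.6],[11.8,2.2,-5.6],[12,2.2,-5.6],[12,2.2,-5.6],[12,2.2,-5.6]], "turn": [0,0,0,0,0,0,-0.4,-0.8,-1.2,-1.6,-2,-2.4,-2.8,-3.2,-3.6,-4,-4.35,-4.35,-4.35,-4.35]}}

```text
time: 10.9
tool_pos: [0.4508, 0.0514, 0.1491]
ee_rot: [1.101, 2.942, -0.001]
contact_force: [0.3, 0.1, -1.4]
gripper_width: 0.0072
grip_force: 58.7
```

```bash
python3 - <<'E'
from seat import *
pre=seat-n*.016
plan([[*pre,.15],[*pre,.03],[*seat,.03]],np.degrees(yaw)-45)
d=snap('wrist','wrist4'); cv2.imwrite('pics/wrist4b.png',cv2.resize(d['frame'][:,:,::-1],(768,576),interpolation=cv2.INTER_CUBIC))
E
```

```text
seat [0.44180062 0.04017036] n [-0.65561326 -0.75509685] ex [-0.07034553  0.99752268] ey [-0.99752268 -0.07034553]
pos [0.4508 0.0514 0.1491] yhead 48.98 tilt [ 5.e-04 -7.e-04 -1.e+00] q7 0.865 F [ 0.3  0.1 -1.4] w 0.0072
turn units (tool z down => negative of world) -0.01
[-0.02, 0.06, -0.04]
[-0.02, 0.07, 4.76]
[-0.02, -0.57, 4.76]
```

View pics/wrist4b.png

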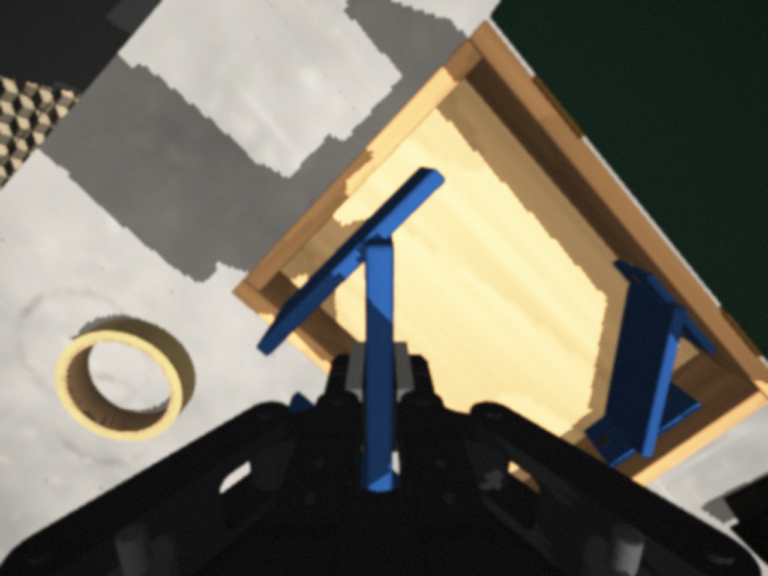

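The wrist view shows the brace gripped upright with flange B at (260,345)-(440,175), parallel to the near wall and on its inner side. I'll lower it.

Emit:
{"name": "play_rows", "arguments": {"fingers": [-1,-1,-1,-1,-1,-1,-1,-1,-1,-1,-1], "linear": [[0,0.1,0.7],[0,0.1,1.6],[0,0.1,2.5],[0,0.1,3.3],[0,0.1,4.0],[0,0.1,4.5],[0,0.1,4.8],[0,0.1,5.0],[0,0.1,5.15],[0,0.1,5.15],[0,0.1,5.15]], "turn": [0,0,0,0,0,0,0,0,0,0,0]}}

```text
time: 11.87
tool_pos: [0.4526, 0.0546, 0.0204]
ee_rot: [1.098, 2.943, 0.0]
contact_force: [-0.3, -0.1, -1.2]
gripper_width: 0.0073
grip_force: 58.8
```

```bash
python3 - <<'E'
from seat import *
plan([[*seat,.0195]],np.degrees(yaw)-45)
E
```

```text
seat [0.44180062 0.04017036] n [-0.65561326 -0.75509685] ex [-0.07034553  0.99752268] ey [-0.99752268 -0.07034553]
pos [0.4526 0.0546 0.0204] yhead 49.09 tilt [ 7.e-04  0.e+00 -1.e+00] q7 1.009 F [-0.3 -0.1 -1.2] w 0.0073
turn units (tool z down => negative of world) 0.01
[-0.05, -0.72, 0.04]
```

Emit:
{"name": "play_rows", "arguments": {"fingers": [-1,-1,-1,-1,-1,-1,-1,-1], "linear": [[0,-0.1,0],[0,-0.2,0],[0,-0.3,0],[0,-0.4,0.05],[0,-0.48,0.05],[0,-0.55,0.05],[0,-0.55,0.05],[0,-0.55,0.05]], "turn": [0,0,0,0,0,0,0,0]}}

```text
time: 12.53
tool_pos: [0.4432, 0.0443, 0.0188]
ee_rot: [1.098, 2.944, 0.0]
contact_force: [-0.2, 0.2, -2.0]
gripper_width: 0.0074
grip_force: 58.8
```

```bash
cat > fr.py <<'E'
from seat import *
plan([[*seat,.0195]],np.degrees(yaw)-45)
F=ctrl.get_state()['contact_force'][:2]; print('F from right wall (+ex)',F@Rz[:,0],'F from near wall (-ey)',-F@Rz[:,1], ctrl.get_state()['ft_torque'].round(2))
E
python3 fr.py
```

```text
seat [0.44180062 0.04017036] n [-0.65561326 -0.75509685] ex [-0.07034553  0.99752268] ey [-0.99752268 -0.07034553]
pos [0.4432 0.0443 0.0188] yhead 49.1 tilt [ 1.e-04  0.e+00 -1.e+00] q7 1.031 F [-0.2  0.2 -2. ] w 0.0074
turn units (tool z down => negative of world) 0.01
[-0.07, -0.16, -0.03]
F from right wall (+ex) 0.24847127493532967 F from near wall (-ey) -0.14119639851663798 [ 0.02 -0.01  0.  ]
```

No contact yet, so I'll advance slowly in steps.

Emit:
{"name": "play_rows", "arguments": {"fingers": [-1,-1,-1,-1,-1], "linear": [[0,-0.04,0],[0,-0.08,0],[0,-0.12,0],[0,-0.12,0],[0,-0.12,0]], "turn": [0,0,0,0,0]}}

```text
time: 12.95
tool_pos: [0.4422, 0.0424, 0.019]
ee_rot: [1.096, 2.942, 0.001]
contact_force: [3.0, 1.2, -1.7]
gripper_width: 0.0072
grip_force: 58.6
```

```bash
python3 fr.py
```

```text
seat [0.44180062 0.04017036] n [-0.65561326 -0.75509685] ex [-0.07034553  0.99752268] ey [-0.99752268 -0.07034553]
pos [0.4422 0.0424 0.019 ] yhead 49.12 tilt [ 1.9e-03  3.0e-04 -1.0e+00] q7 1.035 F [ 3.   1.2 -1.7] w 0.0072
turn units (tool z down => negative of world) 0.01
[-0.05, -0.08, -0.02]
F from right wall (+ex) 1.0296000546170085 F from near wall (-ey) 3.0429342369096544 [ 0.35 -0.67 -0.02]
```

Emit:
{"name": "play_rows", "arguments": {"fingers": [-1,-1,-1,-1], "linear": [[0,-0.04,0],[0,-0.07,0],[0,-0.07,0],[0,-0.07,0]], "turn": [0,0,0,0]}}

```text
time: 13.28
tool_pos: [0.4423, 0.0424, 0.0191]
ee_rot: [1.095, 2.941, 0.004]
contact_force: [6.0, 5.7, -6.1]
gripper_width: 0.0072
grip_force: 58.4
```

```bash
python3 fr.py
```

```text
seat [0.44180062 0.04017036] n [-0.65561326 -0.75509685] ex [-0.07034553  0.99752268] ey [-0.99752268 -0.07034553]
pos [0.4423 0.0424 0.0191] yhead 49.18 tilt [ 0.0039  0.0015 -1.    ] q7 1.038 F [ 6.   5.7 -6.1] w 0.0072
turn units (tool z down => negative of world) 0.02
[-0.04, -0.08, -0.02]
F from right wall (+ex) 5.2546540911382085 F from near wall (-ey) 6.384956711268519 [ 1.22 -1.28 -0.1 ]
```

Emit:
{"name": "play_rows", "arguments": {"fingers": [-1,-1,-1,-1,-1,-1,-1,-1], "linear": [[0,-0.03,0],[0,-0.06,0],[0,-0.09,0],[0,-0.09,0],[0,-0.09,0],[0,-0.09,0],[0,-0.09,0],[0,-0.09,0]], "turn": [0,0,0,0,0,0,0,0]}}

```text
time: 13.95
tool_pos: [0.4423, 0.0424, 0.0192]
ee_rot: [1.092, 2.941, 0.008]
contact_force: [8.8, 11.3, -9.5]
gripper_width: 0.007
grip_force: 58.4
```

```bash
python3 fr.py; python3 - <<'E'
from h import *
a=snap('wrist','wrist5')['frame']; b=snap('scene','scene5')['frame'][120:300,130:380]
cv2.imwrite('pics/f5.png',np.hstack([a[60:,:400],cv2.resize(b,(400,324),interpolation=cv2.INTER_CUBIC)])[:,:,::-1])
E
```

```text
seat [0.44180062 0.04017036] n [-0.65561326 -0.75509685] ex [-0.07034553  0.99752268] ey [-0.99752268 -0.07034553]
pos [0.4423 0.0424 0.0192] yhead 49.26 tilt [ 0.0064  0.003  -1.    ] q7 1.041 F [ 8.8 11.3 -9.5] w 0.007
turn units (tool z down => negative of world) 0.04
[-0.04, -0.08, -0.01]
F from right wall (+ex) 10.682629634556793 F from near wall (-ey) 9.576736774791518 [ 2.14 -1.87 -0.21]
```

View pics/f5.png

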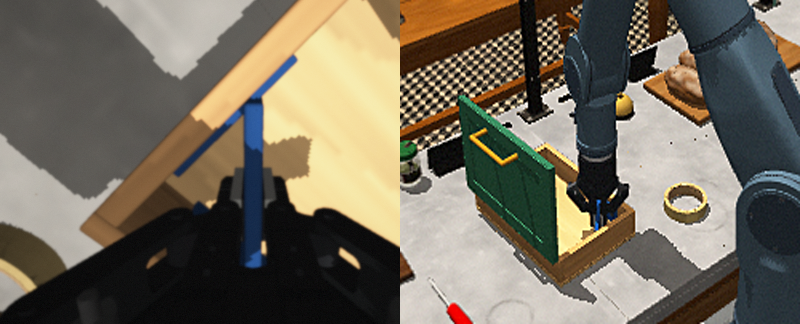

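The brace is flush against the near wall (left half, 175-295, 60-175). The force is about 10 N on each wall, and the door is standing open. I'll hand it in.

```bash
python3 fr.py | tail -1; python3 -c "
from bench import ctrl
print(ctrl.finish_job())"
```

```text
F from right wall (+ex) 9.650483968207933 F from near wall (-ey) 10.29050776832035 [ 2.15 -1.84 -0.18]
the job is handed in; nothing more can be done
None
```

The job is handed in: the door stands open at about 1.55 rad, and the brace is gripped in the near right corner, pressed at about 10 N on each wall; the screwdriver, tape, timer and stapler were not touched (no verdict was returned).

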